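Shunt the round wood sample into the clamping seat of the sliding tray

ROBOT

A 7-joint arm with a two-finger parallel gripper is mounted at the origin on the work surface. World frame = base frame: x ahead of the robot, y to its left, z up, the work surface at z = 0. Lengths are in m, angles in rad, forces in N, time in s.
With the tool pointing down it reaches from about 0.4 to 0.85 m from the base axis. Payload 10.4 kg.
Tool frame: the origin (TCP) lies between the finger pads; the fingertips stand manip.finger_overhang ahead of it and the grasp point (between the pads) lies 11 mm behind it (manip.finger_overhang is the distance from the TCP to the fingertips, in m); x points along the fingers, z is the direction in which the jaws open and shut, and the axes are right-handed (so a half turn about x gives the same grasp; the last joint's range is limited). The gripper opens to 85 mm and grips with 20 to 120 N. Pads are 22 mm wide; open, the fingers measure 114 mm over their backs; the gripper's body (76 mm by 85 mm) begins 54 mm behind the grasp point. The pads swing forward as they close: fully open they stand 13 mm farther back than shut.
Start: joints at [1.214, 0.332, -0.065, 1.46, 0.022, 1.35, -0.088], TCP at [0.205, -0.591, 0.239] pointing down, gripper open.
Joint ranges: [-2.6, 2.6], [-0.5, 2.12], [-1.47, 1.34], [0.16, 2.42], [-1.27, 4.41], [0.06, 2.06], [-2.6, 2.6]. Speed limits (rad/s): [2.22, 2.22, 2.79, 2.79, 3.14, 3.14, 3.14].

INTERFACE

Orientations are given as a unit quaternion [x, y, z, w].
In Python, from workcell import get_obs, camera, workorder, manip gives the robot as it stands. The module is installed in compiled form; this text tells all that it offers.
- The arm moves only by the tool play_rows, never from a script. Its argument "increments" is text: rows parted by semicolons, each of 4 numbers parted by spaces: the shift along the tool's x, y, z in m, then the turn about the tool's x in rad. A call has 1 to 20 rows; each row shifts and turns the pose as measured when the row begins, along the tool's axes as they then stand; what a row does not reach is not made up. A row lasts 1/10 s, in which the tool goes at most 50 mm and 8.59 degrees, less where a joint would pass 70% of its speed; a pose out of reach is approached as far as the arm can. A call is refused whole if a number of a shift passes 0.05 or a number of a turn 0.15, either way. A call with a gripper value outside its range is refused whole. "hand" is the gripper command: -1 is fully open, 1 is shut, values between are in proportion, set as the call begins (left out, the last holds). The fingers move at their own pace and stop on an object; "squeeze" is the grip in N (left out, the last holds). Time passes only in rows, so rows that do not move let the fingers close. It gives the time, the measured TCP pose, the force and the opening at its end, in the units of the state.
- get_obs(): the state, without advancing time (a new reading comes with each control period).
- camera(name): name is "scene" or "top" or "wrist"; returns a dict with "img" (480x640x3 uint8, blue, green, red), "fov_y" (degrees; the focal length in pixels is half the picture's height over the tangent of half this angle, whatever the lens; pixels are square), "cx", "cy" (the principal point, pixels), "R" (3x3) and "t" (3): a world point X has camera coordinates R X + t; the wrist camera has in their place "tool_from_camera" (4x4, takes a point from camera to tool coordinates, whose origin is the TCP and whose axes are the tool frame's). Camera axes: x right, y down, z forward; pixel columns grow to the right and rows downward; lengths in m; the calibration is good to about 2 mm. A picture is of the moment at which its call begins: read the wrist's pose just before it. There is no depth.
- workorder.hand_in(): hands the job in, once; it reports no verdict.
The state is a dict: "clock": time; "joint_pos": joint angles; "joint_velocities": joint speeds; "tau": joint torques, N m; "position": TCP position; "ee_rot": TCP orientation; "ft_force": force on the tool from outside, world axes, zero at the start; "torque": the same for the moment, N m; "grip_width": opening from 0.0 (shut) to 1.0 (fully open).
Only numpy, scipy, OpenCV 4.12 (cv2) and the standard library are available. Lean on these libraries where they do the work, as an engineer would, in place of code of your own. Each camera call takes 0.05 s, during which the arm holds its last target.

TASK

In the sliding tray, bring the holder with the round wood sample home: slide the square-sample holder that blocks the crossing to the end of the empty parking bay, slide the round one into the crossing, then push it into the seat, past the sprung roller, until it presses on the end stop with about 10 to 15 N for a moment and the roller is out behind it, and let go. Slide the holders along the channels without lifting them or forcing them against the walls or stop (never over 30 N), and leave the other square-sample holder in its bay.

Things in the scene. Friction and masses are not known exactly. Their poses are not given: they have to be found in the camera images.
- tray: Fixed metal tray, 227 x 190 mm, with a plus-shaped channel 47 mm wide. Origin under the crossing, at the underside; x points along the seat, away from the robot (yaw within 0.35 rad), y to the left side bay, z up. Channel floor 6 mm, wall tops 20 mm above the origin (14 mm on the +x +y pad). The pads' corners at the crossing have 5 mm chamfers. Two loose scraps lie on the -x pads.
- crossing (a point): Middle of the crossing, on the channel floor. Arms: seat at +x, parking bay at -x (empty at first), side bays at +y and -y. The bays' end walls lie 88 mm from here, so a holder pushed to the end has its centre 66 mm from here.
- parking (a point): Point on the floor of the parking bay, 66 mm to -x of the crossing: the centre of a holder pushed to the bay's end.
- seat (a point): Point on the seat's floor, 66 mm to +x of the crossing: the nearest place where a holder can be home. The seat ends at a rigid steel stop bar (top 22.5 mm over the tray's origin) on a carriage clamped by hand; its place is not measured and differs each time: a holder that meets it has its centre 66 to 86 mm from the crossing. Holders slide easily on tray and walls (friction about 0.2).
- catch (a joint): Sprung upright roller, 12 mm across, on the carriage at the seat's +y side, 22 mm before the centre of a home holder: how far it is pushed back (m). Free: 0, standing 5.5 mm into the channel; 0.003 to 0.0055 while a holder passes, from 45 to about 5 mm before home, which takes up to 10 N; under 0.0015 with the holder home. Its arm is 28 mm high, the thumb screw 34 mm, 45 mm off mid-channel.
- block_round_sample (a point): Centre of the round wood sample (24 mm diameter, 36 mm high), the handle of its steel holder, 46 mm above the holder's underside. The holder is 44 x 44 mm, 28 mm high, with 6 mm chamfers on its upright edges, 0.22 kg or so in all; its axes start along those of the tray. It starts in one of the two side bays.
- block_middle_sample (a point): Centre of the square wood sample (22 x 22 mm, 36 mm high, faces along the holder's) on the holder, of the same form and size, that starts in the crossing; 46 mm above the holder's underside.
- block_side_sample (a point): Centre of the square wood sample, same as the other, on the holder in the side bay across from the round one; it stays there.
Things that resemble listed ones, but are neither listed nor needed, are in the scene too. What is shaped like the part that bears block_round_sample but black or red is not meant.

How it is judged:
By the outcome, as a careful person would: the job done as asked, in the order asked, and still so for the second after the job is handed in, with the robot touching nothing.
It also fails if it takes over 61 s, if anything falls off the work surface, if the arm or the gripper's body presses on something with over 40 N, if the wrist force passes 120 N, or if a joint passes its speed limit or range.

## Working session

There is one attempt and no reset: what is moved stays moved. The work goes in short steps, Python scripts to look and compute and a tool call to move; the robot and the scene stay as the last step left them, time stands still between calls to the robot, and variables do not carry over. Pictures are saved under pics/ and viewed, and the job is handed in when it is done.

Besides the shell and the picture viewer there is one more tool, called after "Emit:" by a JSON object that holds its "name" and its "arguments", one argument or row to a line. play_rows: Moves the arm, as the interface text tells. Its arguments: {"type":"object","properties":{"increments":{"type":"string"},"hand":{"type":"number"},"squeeze":{"type":"number"}},"required":["increments"]}

```bash
mkdir -p pics
cat > h.py <<'E'
import numpy as np, cv2
from workcell import get_obs, camera, workorder, manip
from scipy.spatial.transform import Rotation as Ro
def K(c):
    f=240/np.tan(np.radians(c['fov_y'])/2); return f,c['cx'],c['cy']
def ray(c,uv,z,o=None):
    f,cx,cy=K(c); d=np.array([(uv[0]-cx)/f,(uv[1]-cy)/f,1.])
    if 'R' in c: R=np.array(c['R']);t=np.array(c['t']); C=-R.T@t; D=R.T@d
    else:
        T=np.array(c['tool_from_camera']);Rt=Ro.from_quat(o['ee_rot']).as_matrix()
        C=Rt@T[:3,3]+np.array(o['position']);D=Rt@T[:3,:3]@d
    return C+D*(z-C[2])/D[2]
def proj(c,X,o=None):
    f,cx,cy=K(c);X=np.array(X,float)
    if 'R' in c: p=np.array(c['R'])@X+np.array(c['t'])
    else:
        T=np.array(c['tool_from_camera']);Rt=Ro.from_quat(o['ee_rot']).as_matrix()
        p=T[:3,:3].T@(Rt.T@(X-np.array(o['position']))-T[:3,3])
    return p[0]/p[2]*f+cx,p[1]/p[2]*f+cy
E
python3 - <<'E'
from h import *
o=get_obs();print(o);print(manip.finger_overhang)
for n in['scene','top','wrist']:
    c=camera(n);cv2.imwrite(f'pics/{n}0.png',c['img']);print(n,{k:v for k,v in c.items() if k!='img'})
E
```

```text
{'clock': 0.0, 'joint_pos': array([ 1.21440921,  0.33288202, -0.06469315,  1.46093585,  0.02157909,
        1.34988966, -0.08850919]), 'joint_velocities': array([-0.00135379, -0.00135147,  0.00118149, -0.00103541, -0.00026785,
        0.00103576,  0.00078108]), 'tau': array([ 1.42007415e-03, -6.25447583e+01,  5.04451222e-02, -3.91603053e+01,
        1.64155243e-02,  1.01899111e-02, -4.60145714e-06]), 'position': array([ 0.20464524, -0.59016626,  0.23851217]), 'ee_rot': array([ 0.41027003,  0.57653128, -0.4097151 ,  0.57569412]), 'ft_force': array([-0.4980489 , -0.06216582,  0.23947052]), 'torque': array([-0.01550301,  0.04350985, -0.00413535]), 'grip_width': 1.0039489181434436}
0.008
scene {'fov_y': 50.41002292925138, 'cx': 314.7153352965255, 'cy': 245.5828446757571, 'R': array([[ 0.57725108,  0.81650504,  0.01003598],
       [ 0.63303534, -0.43971096, -0.63711893],
       [-0.51579788,  0.37413072, -0.77070017]]), 't': array([-0.35745074, -0.31468699,  0.99307281])}
top {'fov_y': 55.535077586327326, 'cx': 327.43042356895876, 'cy': 245.39620540071638, 'R': array([[ 0.00166134, -0.99999409, -0.00301152],
       [-0.99501902, -0.0013529 , -0.09967611],
       [ 0.09967145,  0.00316211, -0.99501538]]), 't': array([0.04166654, 0.60672249, 0.66777343])}
wrist {'fov_y': 66.87282165419897, 'cx': 324.5442169871344, 'cy': 238.39190734489216, 'tool_from_camera': array([[-5.29342317e-04, -2.71967256e-01,  9.62306361e-01,
        -1.33984277e-01],
       [-2.64645247e-04, -9.62306424e-01, -2.71967419e-01,
         6.86647868e-02],
       [ 9.99999825e-01, -3.98633668e-04,  4.37414670e-04,
         1.10367473e-04],
       [ 0.00000000e+00,  0.00000000e+00,  0.00000000e+00,
         1.00000000e+00]])}
```

View pics/top0.png

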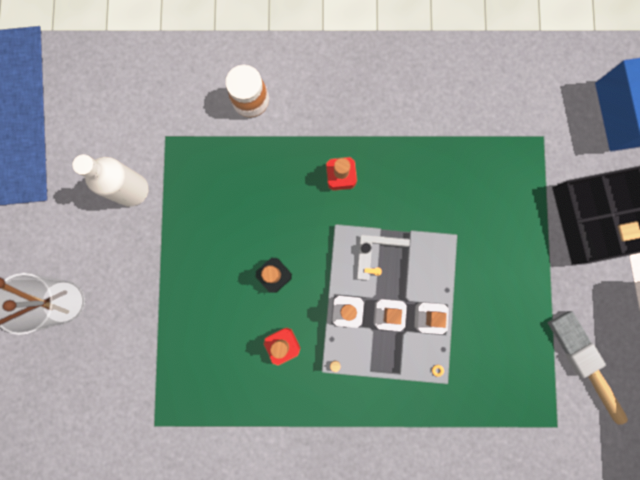

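View pics/scene0.png

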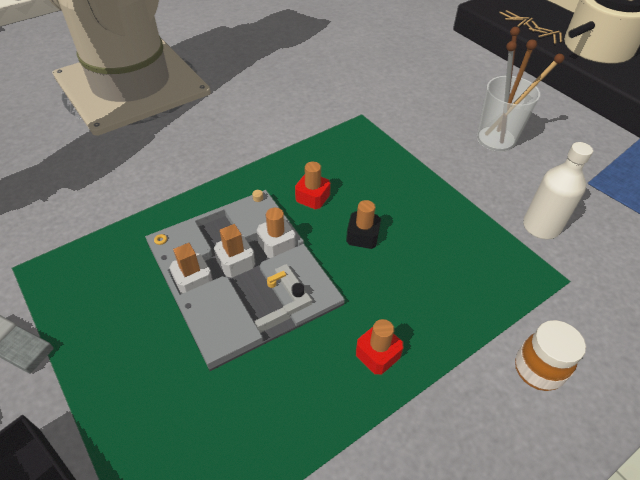

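Run:
```python
from h import *
c=camera('top');i=c['img'][215:395,300:480];cv2.imwrite('pics/crop1.png',cv2.resize(i,None,fx=3.3,fy=3.3,interpolation=cv2.INTER_CUBIC))
g=cv2.cvtColor(c['img'],cv2.COLOR_BGR2HSV)
m=cv2.inRange(g,(40,80,0),(90,255,255));m=255-m
m=cv2.morphologyEx(m[140:424,168:542],cv2.MORPH_OPEN,np.ones((5,5)))
cs,_=cv2.findContours(m,cv2.RETR_EXTERNAL,cv2.CHAIN_APPROX_NONE)
for k in cs:
    if cv2.contourArea(k)>5000:
        r=cv2.minAreaRect(k);p=cv2.approxPolyDP(k,8,True)[:,0]+[168,140];print(r,p)
        b=cv2.boxPoints(r)+[168,140]
        for q in p: print(q,ray(c,q,.02))
# wood
for rng in [((3,90,60),(18,255,255))]:
    w=cv2.inRange(g,*rng)
    n,l,s,ce=cv2.connectedComponentsWithStats(w)
    for k in range(1,n):
        if s[k,4]>30: print(s[k],ce[k],ray(c,ce[k],.07))
```

```text
((222.66696166992188, 163.4412078857422), (128.090576171875, 150.70858764648438), 5.04245138168335) [[336 224]
 [322 372]
 [447 383]
 [457 235]]
[336 224] [0.64129908 0.02928839 0.02      ]
[322 372] [0.41524526 0.05050979 0.02      ]
[447 383] [ 0.39943998 -0.13800601  0.02      ]
[457 235] [ 0.62423734 -0.15905966  0.02      ]
[230  82  36  28 295] [251.3220339  100.74237288] [0.81950415 0.15640612 0.07      ]
[326 157  31  33 461] [341.15401302 169.81995662] [0.71425675 0.02248929 0.07      ]
[618 221  22  21 166] [628.15060241 229.98795181] [ 0.62567691 -0.39242686  0.07      ]
[261 265  20  18 297] [270.42087542 273.91919192] [0.56142036 0.12424316 0.07      ]
[  0 278  41  23 210] [ 16.43333333 291.12857143] [0.53623021 0.48794899 0.07      ]
[ 42 299   7   9  44] [ 45.84090909 303.27272727] [0.51903787 0.44464155 0.07      ]
[  3 301  13  10  97] [  8.90721649 305.29896907] [0.51607379 0.49731588 0.07      ]
[341 305  16  15 194] [348.16494845 311.96391753] [0.50751435 0.01278888 0.07      ]
[  0 307  36  17 120] [ 15.86666667 314.31666667] [0.50334065 0.48646239 0.07      ]
[384 309  18  15 234] [392.61965812 315.75641026] [ 0.50228743 -0.05038656  0.07      ]
[427 312  19  15 269] [436.08921933 318.90334572] [ 0.49797626 -0.1120438   0.07      ]
[264 328  37  38 469] [280.04051173 347.86780384] [0.4570944  0.10917192 0.07      ]
[590 371  37  53 588] [608.44217687 399.73639456] [ 0.38694074 -0.34973348  0.07      ]
```

View pics/crop1.png

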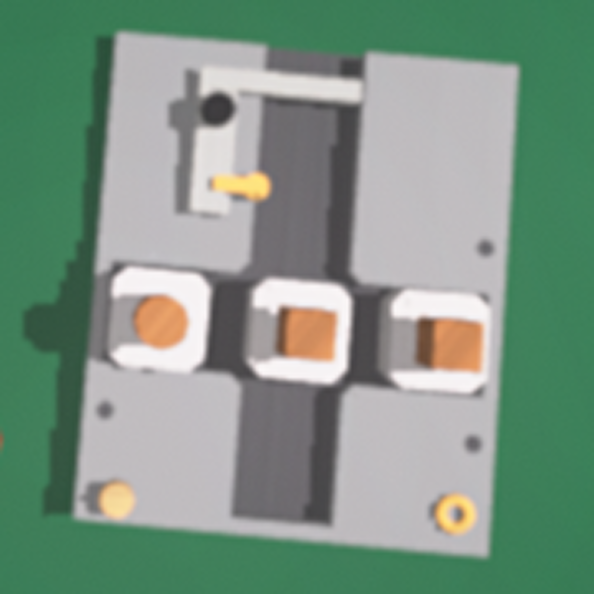

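View pics/wrist0.png

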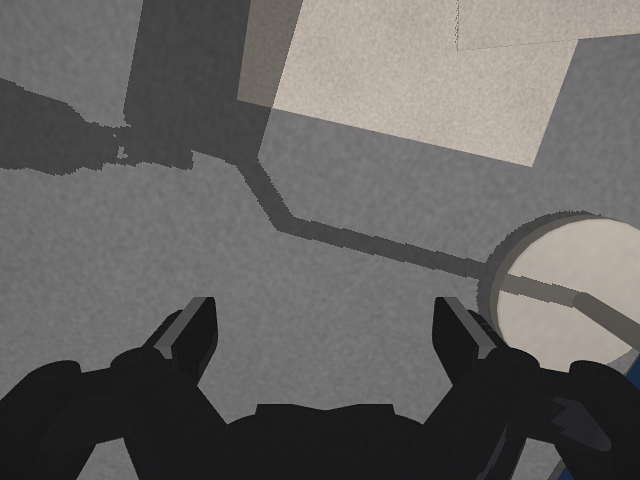

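```bash
cat >> h.py <<'E'
YAW=-0.09; ORG=np.array([.5015,-.0525])
def to(tx,ty,z,zyaw,yaw=None,org=None):
    """remaining tool-frame shift to tray coords tx,ty,world z, & turn so that tool z has world yaw zyaw(mod pi)"""
    yaw=YAW if yaw is None else yaw; org=ORG if org is None else org
    o=get_obs();R=Ro.from_quat(o['ee_rot']).as_matrix();p=np.array(o['position'])
    ex=np.array([np.cos(yaw),np.sin(yaw)]);ey=np.array([-ex[1],ex[0]])
    g=np.r_[org+tx*ex+ty*ey,z]
    cur=np.arctan2(R[1,2],R[0,2]); d=(zyaw-cur+np.pi/2)%np.pi-np.pi/2
    sgn=np.sign(R[2,0])
    q=p[:2]-org
    print('pos',p.round(4),'tray',(q@ex).round(4),(q@ey).round(4),'toolx',R[:,0].round(4),'z yaw',cur.round(4),'shift',(R.T@(g-p)).round(4),'turn',(d*sgn).round(4),'F',np.round(o['ft_force'],2),'Ftray',(o['ft_force'][:2]@ex).round(2),(o['ft_force'][:2]@ey).round(2),'grip',round(o['grip_width'],4),'t',round(o['clock'],2),'j7',o['joint_pos'][6].round(3))
    return R
E
python3 -c "
from h import *
print(to(0,0,.2,-.09))"
```

```text
pos [ 0.2047 -0.5903  0.2388] tray -0.2473 -0.5623 toolx [-3.e-04  8.e-04 -1.e+00] z yaw -1.237 shift [ 0.0392  0.4566 -0.4108] turn -1.147 F [ 0.69 -0.39  0.51] Ftray 0.72 -0.33 grip 1.0035 t 0.2 j7 -0.088
[[-3.04039987e-04  9.44789811e-01  3.27676854e-01]
 [ 7.58633953e-04  3.27676993e-01 -9.44789507e-01]
 [-9.99999666e-01 -3.86670023e-05 -8.16376538e-04]]
```

```bash
python3 -c "
import numpy as np
for k in range(13):
    a=-.733+.0885*k; print('0.002 %.3f %.3f -0.088'%(.0473*np.cos(a),.0473*np.sin(a)),end=';')"
```

```text
0.002 0.035 -0.032 -0.088;0.002 0.038 -0.028 -0.088;0.002 0.040 -0.025 -0.088;0.002 0.042 -0.021 -0.088;0.002 0.044 -0.018 -0.088;0.002 0.045 -0.014 -0.088;0.002 0.046 -0.009 -0.088;0.002 0.047 -0.005 -0.088;0.002 0.047 -0.001 -0.088;0.002 0.047 0.003 -0.088;0.002 0.047 0.007 -0.088;0.002 0.046 0.011 -0.088;0.002 0.045 0.015 -0.088;
```

Emit:
{"name": "play_rows", "arguments": {
  "increments": "0.002 0.035 -0.032 -0.088;0.002 0.038 -0.028 -0.088;0.002 0.040 -0.025 -0.088;0.002 0.042 -0.021 -0.088;0.002 0.044 -0.018 -0.088;0.002 0.045 -0.014 -0.088;0.002 0.046 -0.009 -0.088;0.002 0.047 -0.005 -0.088;0.002 0.047 -0.001 -0.088;0.002 0.047 0.003 -0.088;0.002 0.047 0.007 -0.088;0.002 0.046 0.011 -0.088;0.002 0.045 0.015 -0.088",
  "hand": -1
}}

```text
clock: 1.5
position: [0.4984, -0.0337, 0.2095]
ee_rot: [0.02, 0.707, -0.023, 0.706]
ft_force: [0.4, 0.2, -0.3]
grip_width: 1.001
```

```bash
python3 -c "
from h import *
to(0,0,.2,-.09)"
```

```text
pos [ 0.4984 -0.0337  0.2095] tray -0.0048 0.0184 toolx [-0.0014 -0.0037 -1.    ] z yaw -0.0614 shift [ 0.0095 -0.0185  0.0043] turn 0.0286 F [ 0.37  0.15 -0.31] Ftray 0.35 0.18 grip 1.0009 t 1.5 j7 -0.153
```

Emit:
{"name": "play_rows", "arguments": {
  "increments": "0 -0.018 0.004 0.028; 0 0 0 0"
}}

```text
clock: 1.7
position: [0.5033, -0.0441, 0.2093]
ee_rot: [0.026, 0.707, -0.027, 0.706]
ft_force: [-0.6, -0.1, 0.1]
grip_width: 0.999
```

```bash
python3 -c "
from h import *
o=get_obs();c=camera('wrist');cv2.imwrite('pics/w1.png',c['img']);np.savez('w1.npz',p=o['position'],q=o['ee_rot'])
for n,X in dict(org=[*ORG,.006],mid=[*ORG,.07]).items(): print(n,proj(c,X,o))
to(0,0,.2,-.09)"
```

```text
org (np.float64(323.5129290827774), np.float64(219.64953931288431))
mid (np.float64(323.3596564014205), np.float64(238.01652093508653))
pos [ 0.5032 -0.0418  0.2095] tray 0.0007 0.0108 toolx [-2.e-04  6.e-04 -1.e+00] z yaw -0.0721 shift [ 0.0095 -0.0108 -0.0009] turn 0.0179 F [-0.39  1.17  0.26] Ftray -0.49 1.13 grip 0.9997 t 1.75 j7 -0.148
```

View pics/w1.png

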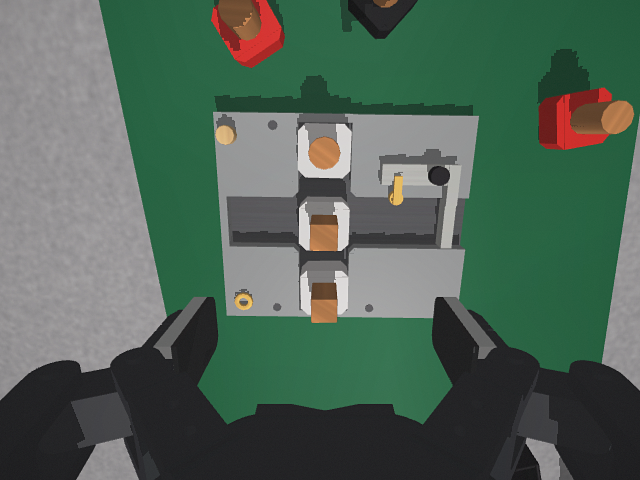

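```bash
python3 -c "
from h import *
d=np.load('w1.npz');o=dict(position=d['p'],ee_rot=d['q']);c=camera('wrist');im=cv2.imread('pics/w1.png')
g=cv2.cvtColor(im,cv2.COLOR_BGR2HSV)
for uv in [(214,112),(226,316),(463,318),(478,116)]: print(uv,ray(c,uv,.014 if uv[0]==478 else .02,o).round(4))
w=cv2.inRange(g,(3,110,60),(16,255,255));n,l,s,ce=cv2.connectedComponentsWithStats(w)
for k in range(1,n):
    if s[k,4]>200: print(s[k],ce[k].round(1),ray(c,ce[k],.07,o).round(4))
cv2.imwrite('pics/w1c.png',cv2.resize(im[95:330,200:490],None,fx=2.5,fy=2.5,interpolation=cv2.INTER_CUBIC))
"
```

```text
(214, 112) [0.417  0.0502 0.02  ]
(226, 316) [ 0.3987 -0.139   0.02  ]
(463, 318) [ 0.6314 -0.1588  0.02  ]
(478, 116) [0.641  0.0304 0.014 ]
[ 218    0   44   41 1315] [240.3  17.6] [0.4579 0.1039 0.07  ]
[ 570   98   64   36 1792] [601.7 117.4] [0.7066 0.0218 0.07  ]
[309 137  31  32 784] [323.9 152.5] [0.5069 0.0124 0.07  ]
[310 215  28  36 976] [323.4 232.7] [ 0.5019 -0.0482  0.07  ]
[311 283  26  40 994] [323.6 302.5] [ 0.4975 -0.1075  0.07  ]
```

View pics/w1c.png

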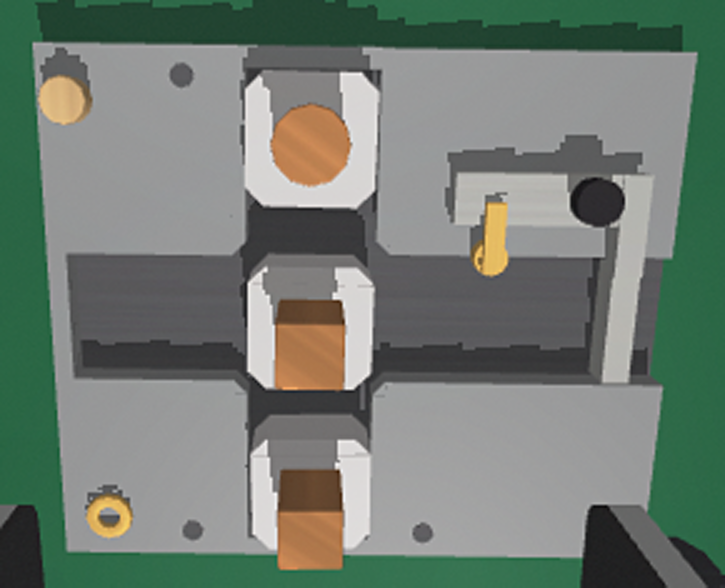

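Emit:
{"name": "play_rows", "arguments": {
  "increments": "0.02 -0.011 -0.001 0.018; 0.035 0 0 0; 0.035 0 0 0; 0.03 0 0 0; 0.02 0 0 0"
}}

```text
clock: 2.3
position: [0.5027, -0.0556, 0.069]
ee_rot: [0.033, 0.704, -0.035, 0.709]
ft_force: [0.7, -0.6, -0.1]
grip_width: 1.002
```

```bash
sed -i 's/ORG=.*/ORG=np.array([.502,-.0527])/' h.py; python3 -c "
from h import *
to(0,0,.047,-.09)"
```

```text
pos [ 0.5027 -0.0556  0.069 ] tray 0.0009 -0.0029 toolx [ 0.0076 -0.003  -1.    ] z yaw -0.0956 shift [ 0.0219  0.0029 -0.0011] turn -0.0056 F [ 0.69 -0.6  -0.14] Ftray 0.75 -0.54 grip 1.0024 t 2.3 j7 -0.248
```

Emit:
{"name": "play_rows", "arguments": {
  "increments": "0.012 0.003 -0.001 -0.006; 0.006 0 0 0; 0 0 0 0"
}}

```text
clock: 2.6
position: [0.5, -0.0531, 0.0483]
ee_rot: [0.031, 0.705, -0.033, 0.708]
ft_force: [-1.1, -0.2, 0.9]
grip_width: 1.005
```

```bash
python3 -c "
from h import *
to(0,0,.047,-.09)"
```

```text
pos [ 0.5    -0.0531  0.0483] tray -0.0019 -0.0005 toolx [ 0.0038 -0.0025 -1.    ] z yaw -0.0906 shift [0.0013 0.0005 0.0019] turn -0.0006 F [-1.05 -0.19  0.86] Ftray -1.03 -0.29 grip 1.0053 t 2.6 j7 -0.267
```

Good. Close gently on the middle sample.

Emit:
{"name": "play_rows", "arguments": {
  "increments": "0.001 0 0.002 0; 0 0 0 0; 0 0 0 0; 0 0 0 0; 0 0 0 0; 0 0 0 0; 0 0 0 0; 0 0 0 0",
  "hand": 1,
  "squeeze": 30
}}

```text
clock: 3.4
position: [0.5044, -0.0538, 0.0507]
ee_rot: [0.031, 0.703, -0.034, 0.71]
ft_force: [1.0, -0.2, -0.6]
grip_width: 0.251
```

```bash
python3 -c "
from h import *
to(-.066,0,.047,-.09)
c=camera('wrist');cv2.imwrite('pics/w2.png',c['img'])"
```

```text
pos [ 0.5044 -0.0538  0.0507] tray 0.0025 -0.0009 toolx [ 0.009  -0.0041 -1.    ] z yaw -0.0913 shift [ 0.003   0.0008 -0.0685] turn -0.0013 F [ 0.96 -0.18 -0.58] Ftray 0.97 -0.09 grip 0.2509 t 3.4 j7 -0.268
```

View pics/w2.png

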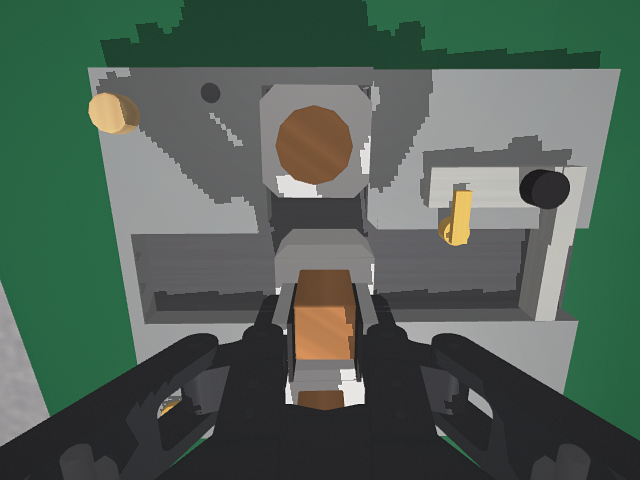

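Emit:
{"name": "play_rows", "arguments": {
  "increments": "0.0005 0 -0.008 0; 0.0005 0 -0.01 0; 0.0005 0 -0.01 0; 0.0005 0 -0.01 0"
}}

```text
clock: 3.85
position: [0.4687, -0.05, 0.0507]
ee_rot: [0.031, 0.7, -0.033, 0.713]
ft_force: [2.6, 0.5, 7.2]
grip_width: 0.251
```

```bash
python3 -c "
from h import *
to(-.066,0,.047,-.09)"
```

```text
pos [ 0.4687 -0.05    0.0507] tray -0.0334 -0.0003 toolx [ 0.0175 -0.0043 -0.9998] z yaw -0.0911 shift [ 0.0032  0.0002 -0.0327] turn -0.0011 F [2.57 0.51 7.17] Ftray 2.51 0.74 grip 0.2514 t 3.85 j7 -0.244
```

Emit:
{"name": "play_rows", "arguments": {
  "increments": "-0.0005 0 -0.008 0; -0.0002 0 -0.008 0; -0.0002 0 -0.006 0"
}}

```text
clock: 4.15
position: [0.4432, -0.0478, 0.0508]
ee_rot: [0.031, 0.701, -0.034, 0.712]
ft_force: [-0.2, 0.2, -0.1]
grip_width: 0.253
```

```bash
python3 -c "
from h import *
to(-.066,0,.047,-.09);print(get_obs()['torque'])"
```

```text
pos [ 0.4432 -0.0478  0.0508] tray -0.059 -0.0004 toolx [ 0.0157 -0.0048 -0.9999] z yaw -0.0911 shift [ 0.0036  0.0004 -0.0071] turn -0.0011 F [-0.2   0.24 -0.11] Ftray -0.22 0.22 grip 0.253 t 4.15 j7 -0.22
[ 0.00588891 -0.09807124  0.01938111]
```

Emit:
{"name": "play_rows", "arguments": {
  "increments": "0 0 -0.003 0; 0 0 -0.003 0; 0 0 -0.002 0; 0 0 -0.002 0"
}}

```text
clock: 4.55
position: [0.4353, -0.0471, 0.0517]
ee_rot: [0.031, 0.698, -0.034, 0.715]
ft_force: [8.4, -1.0, -3.0]
grip_width: 0.251
```

```bash
python3 -c "
from h import *
to(-.066,0,.047,-.09);print(get_obs()['torque'])"
```

```text
pos [ 0.4353 -0.0471  0.0517] tray -0.0669 -0.0004 toolx [ 0.023  -0.0053 -0.9997] z yaw -0.0909 shift [0.0047 0.0004 0.0008] turn -0.0009 F [ 8.42 -0.96 -3.04] Ftray 8.47 -0.2 grip 0.2506 t 4.55 j7 -0.208
[-0.26118993 -2.11634605  0.00951454]
```

Emit:
{"name": "play_rows", "arguments": {
  "increments": "0.001 0 0.0005 0; 0 0 0 0; 0 0 0 0; 0 0 0 0; 0 0 0 0",
  "hand": -1
}}

```text
clock: 5.05
position: [0.4353, -0.047, 0.0503]
ee_rot: [0.031, 0.699, -0.034, 0.714]
ft_force: [0.7, -0.0, -0.3]
grip_width: 0.996
```

Emit:
{"name": "play_rows", "arguments": {
  "increments": "-0.03 0 0 0; -0.04 0 0 0; -0.04 0 0 0; -0.02 0 0 0; 0 0 0 0"
}}

```text
clock: 5.55
position: [0.431, -0.0456, 0.1839]
ee_rot: [0.031, 0.7, -0.032, 0.712]
ft_force: [-0.3, 0.1, 0.6]
grip_width: 1.0
```

```bash
python3 -c "
from h import *
o=get_obs();c=camera('wrist');cv2.imwrite('pics/w3.png',c['img'])
for p in [(-.088,0),(-.088,.0235),(0,0),(-.088,-.0235)]:
    ex=np.array([np.cos(YAW),np.sin(YAW)]);ey=np.array([-ex[1],ex[0]]);print(p,proj(c,[*(ORG+p[0]*ex+p[1]*ey),.02],o))
c=camera('top');cv2.imwrite('pics/t3.png',cv2.resize(c['img'][215:395,300:480],None,fx=3.3,fy=3.3,interpolation=cv2.INTER_CUBIC))
to(0,.066,.2,np.pi/2-.09)"
```

```text
(-0.088, 0) (np.float64(301.53129688161437), np.float64(221.0783467410781))
(-0.088, 0.0235) (np.float64(301.03343799997043), np.float64(193.21258572443662))
(0, 0) (np.float64(405.8891794772228), np.float64(220.63101092118336))
(-0.088, -0.0235) (np.float64(302.00856420107584), np.float64(247.79157323058843))
pos [ 0.4298 -0.0456  0.1813] tray -0.0726 0.0006 toolx [ 0.0135 -0.0017 -0.9999] z yaw -0.0898 shift [-0.0177  0.0654  0.0729] turn -1.5706 F [ 0.31  0.32 -0.79] Ftray 0.28 0.34 grip 0.9969 t 5.65 j7 -0.06
```

View pics/w3.png

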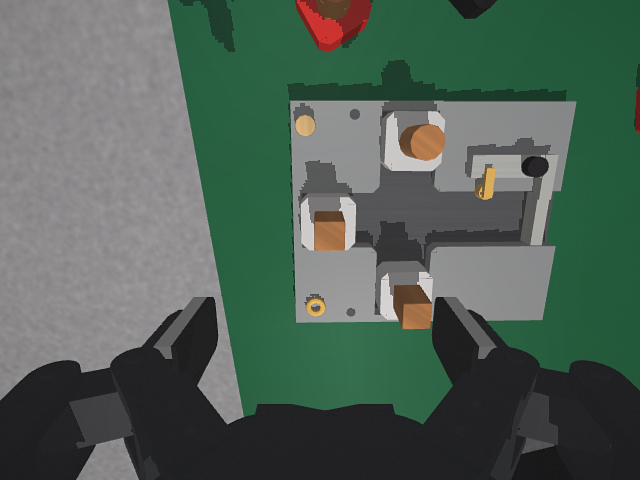

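View pics/t3.png

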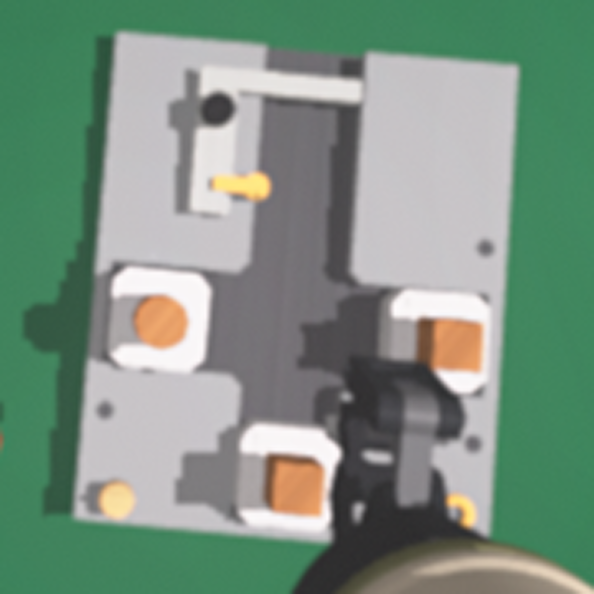

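Emit:
{"name": "play_rows", "arguments": {
  "increments": "0 0.033 0.036 0; 0 0.033 0.036 0; 0 0 0 0; 0 0 0 0"
}}

```text
clock: 6.05
position: [0.5063, 0.0145, 0.1747]
ee_rot: [0.033, 0.705, -0.033, 0.707]
ft_force: [-0.2, -1.0, -0.3]
grip_width: 0.999
```

```bash
python3 -c "
from h import *
o=get_obs();c=camera('wrist');im=c['img'];cv2.imwrite('pics/w4.png',im)
g=cv2.cvtColor(im,cv2.COLOR_BGR2HSV)
w=cv2.inRange(g,(3,110,60),(16,255,255));n,l,s,ce=cv2.connectedComponentsWithStats(w)
for k in range(1,n):
    if s[k,4]>200: print(s[k],ce[k].round(1),ray(c,ce[k],.07,o).round(4))
to(0,.066,.047,-.09)"
```

```text
[ 372   34   45   49 1605] [393.5  58.1] [0.5581 0.1234 0.07  ]
[ 209   77   47   43 1515] [231.5  98.2] [0.458  0.1102 0.07  ]
[ 585  176   55   40 1695] [614.5 194.9] [0.7006 0.0273 0.07  ]
[ 309  216   34   43 1150] [325.1 237.6] [0.507  0.0161 0.07  ]
[ 222  294   39   46 1518] [241.  316.8] [ 0.4407 -0.0376  0.07  ]
[ 314  361   28   49 1272] [327.6 385.2] [ 0.4979 -0.1018  0.07  ]
pos [0.5061 0.0144 0.1748] tray -0.002 0.0672 toolx [ 3.4e-03 -5.0e-04 -1.0e+00] z yaw -0.0933 shift [ 0.1278 -0.0011  0.0015] turn -0.0033 F [-0.75 -0.04 -1.02] Ftray -0.75 -0.1 grip 1.0029 t 6.1 j7 -0.318
```

View pics/w4.png

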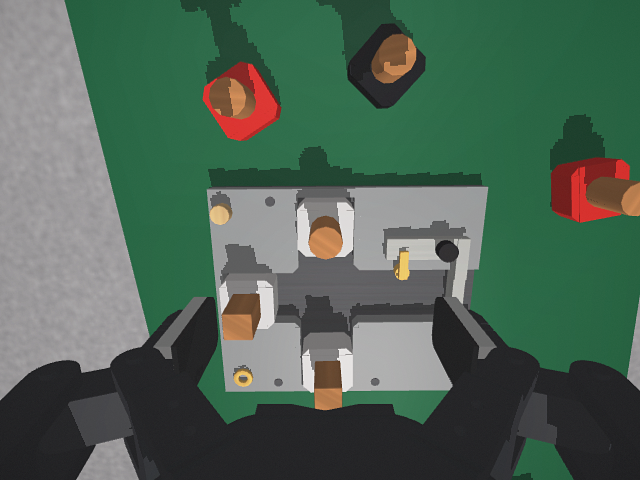

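Emit:
{"name": "play_rows", "arguments": {
  "increments": "0.035 -0.001 0.001 -0.003; 0.035 0 0 0; 0.03 0 0 0; 0.014 0 0 0; 0 0 0 0"
}}

```text
clock: 6.6
position: [0.504, 0.0088, 0.0563]
ee_rot: [0.032, 0.705, -0.035, 0.707]
ft_force: [-0.3, 0.0, 0.1]
grip_width: 1.002
```

```bash
python3 -c "
from h import *
to(-.0005,.066,.047,-.09)"
```

```text
pos [0.504  0.0088 0.0563] tray -0.0035 0.0614 toolx [ 0.0024 -0.0044 -1.    ] z yaw -0.0939 shift [0.0092 0.0046 0.003 ] turn -0.0039 F [-0.35  0.02  0.06] Ftray -0.35 -0.01 grip 1.0021 t 6.6 j7 -0.418
```

Emit:
{"name": "play_rows", "arguments": {
  "increments": "0.007 0.005 0.003 -0.004; 0.002 0 0.0005 0; 0 0 0 0"
}}

```text
clock: 6.9
position: [0.5097, 0.0132, 0.0494]
ee_rot: [0.03, 0.704, -0.034, 0.709]
ft_force: [0.7, -0.7, 0.5]
grip_width: 0.997
```

```bash
python3 -c "
from h import *
to(-.0005,.066,.047,-.09)"
```

```text
pos [0.5097 0.0132 0.0494] tray 0.0017 0.0663 toolx [ 0.0059 -0.0055 -1.    ] z yaw -0.0905 shift [ 0.0024 -0.0003 -0.0022] turn -0.0005 F [ 0.71 -0.75  0.47] Ftray 0.77 -0.68 grip 0.9968 t 6.9 j7 -0.436
```

Emit:
{"name": "play_rows", "arguments": {
  "increments": "0.001 0 -0.002 0; 0.0003 0 0 0; 0 0 0 0; 0 0 0 0; 0 0 0 0; 0 0 0 0; 0 0 0 0; 0 0 0 0",
  "hand": 1,
  "squeeze": 30
}}

```text
clock: 7.7
position: [0.5088, 0.0134, 0.0502]
ee_rot: [0.03, 0.703, -0.034, 0.71]
ft_force: [-0.5, 1.0, 1.0]
grip_width: 0.273
```

```bash
python3 -c "
from h import *
to(0,0,.047,-.09)
c=camera('wrist');cv2.imwrite('pics/w5.png',c['img'])"
```

```text
pos [0.5088 0.0134 0.0502] tray 0.0009 0.0664 toolx [ 0.0092 -0.0061 -0.9999] z yaw -0.0906 shift [ 0.0036 -0.0664 -0.0009] turn -0.0006 F [-0.54  0.96  0.98] Ftray -0.62 0.91 grip 0.2729 t 7.7 j7 -0.437
```

View pics/w5.png

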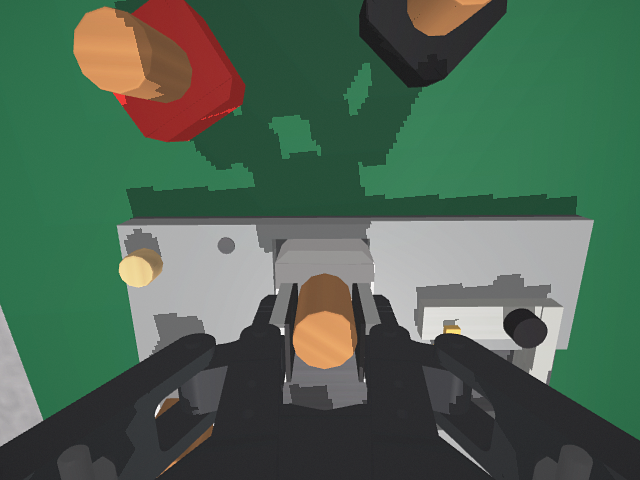

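Emit:
{"name": "play_rows", "arguments": {
  "increments": "0 -0.006 -0.0003 0; 0 -0.008 0 0; 0 -0.008 0 0; 0 -0.008 0 0"
}}

```text
clock: 8.15
position: [0.5056, -0.018, 0.0502]
ee_rot: [0.03, 0.703, -0.033, 0.71]
ft_force: [-0.1, 0.2, -0.4]
grip_width: 0.269
```

```bash
python3 -c "
from h import *
to(0,0,.047,-.09)"
```

```text
pos [ 0.5056 -0.018   0.0502] tray 0.0005 0.0349 toolx [ 0.0092 -0.0056 -0.9999] z yaw -0.0892 shift [ 0.0034 -0.0349 -0.0005] turn 0.0008 F [-0.1   0.16 -0.41] Ftray -0.11 0.15 grip 0.2687 t 8.15 j7 -0.365
```

Emit:
{"name": "play_rows", "arguments": {
  "increments": "0.0002 -0.008 0 0; 0.0002 -0.008 0 0; 0 -0.008 0 0; 0 -0.006 0 0; 0 -0.003 0 0"
}}

```text
clock: 8.65
position: [0.5025, -0.0557, 0.0502]
ee_rot: [0.03, 0.703, -0.035, 0.71]
ft_force: [0.5, 0.5, 1.0]
grip_width: 0.269
```

```bash
python3 -c "
from h import *
to(0,0,.047,-.09)
o=get_obs();c=camera('wrist');cv2.imwrite('pics/w6.png',c['img'])"
```

```text
pos [ 0.5025 -0.0557  0.0502] tray 0.0007 -0.003 toolx [ 0.0097 -0.0061 -0.9999] z yaw -0.0919 shift [ 0.0032  0.003  -0.0008] turn -0.0019 F [0.55 0.45 1.  ] Ftray 0.51 0.5 grip 0.2695 t 8.65 j7 -0.287
```

View pics/w6.png

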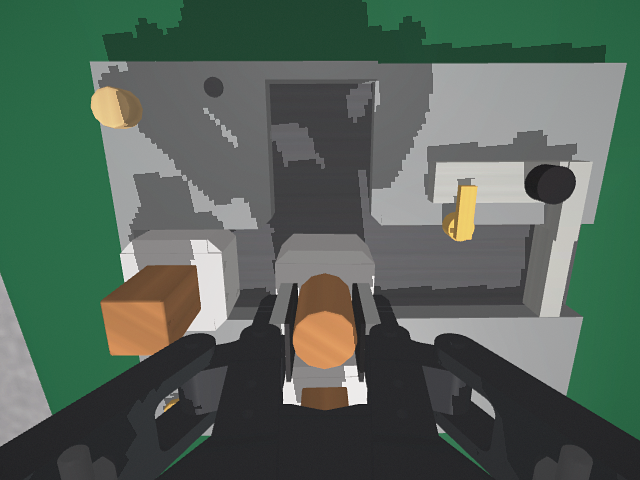

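```bash
python3 -c "
from h import *
o=get_obs();c=camera('wrist')
ex=np.array([np.cos(YAW),np.sin(YAW)]);ey=np.array([-ex[1],ex[0]])
for uv,z in [((325,235),.034),((415,225),.014),((420,318),.02),((240,229),.02),((325,340),.07),((325,338),.07)]:
    p=ray(c,uv,z,o)[:2]-ORG;print(uv,(p@ex).round(4),(p@ey).round(4))
im=c['img'];cv2.imwrite('pics/w6c.png',cv2.resize(im[200:410,200:480],None,fx=2.8,fy=2.8,interpolation=cv2.INTER_CUBIC))
"
```

```text
(325, 235) 0.0009 0.0244
(415, 225) 0.0446 0.0235
(420, 318) 0.0487 -0.0231
(240, 229) -0.0385 0.0236
(325, 340) 0.0003 -0.0042
(325, 338) 0.0003 -0.0034
```

View pics/w6c.png

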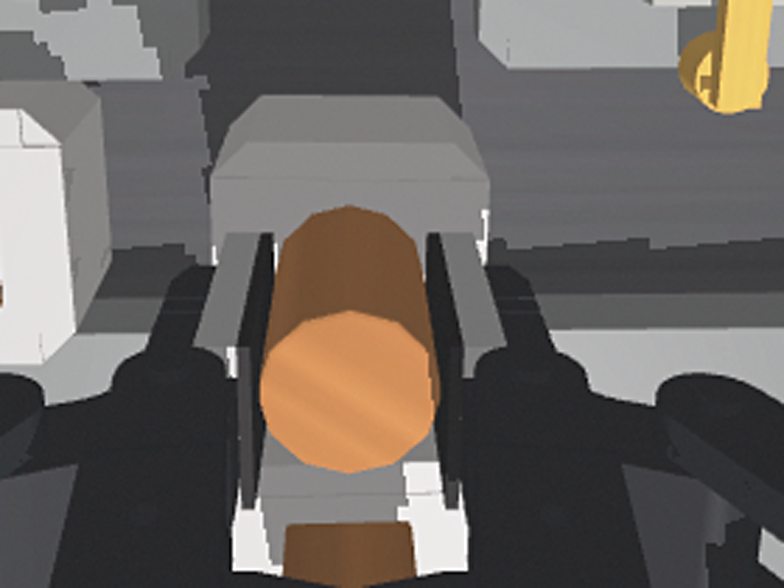

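Emit:
{"name": "play_rows", "arguments": {
  "increments": "0 0.0032 -0.0003 -0.002; 0 0 0 0; 0 0 0 0"
}}

```text
clock: 9.05
position: [0.5025, -0.0514, 0.0503]
ee_rot: [0.029, 0.703, -0.033, 0.71]
ft_force: [1.2, -1.3, -0.0]
grip_width: 0.272
```

```bash
python3 -c "
from h import *
to(0,0,.047,-.09)
o=get_obs();c=camera('wrist')
ex=np.array([np.cos(YAW),np.sin(YAW)]);ey=np.array([-ex[1],ex[0]])
im=c['img'];cv2.imwrite('pics/w7c.png',cv2.resize(im[200:410,200:480],None,fx=2.8,fy=2.8,interpolation=cv2.INTER_CUBIC))
for v in range(225,285):
  p=ray(c,(325,v),.034,o)[:2]-ORG;q=ray(c,(325,v),.006,o)[:2]-ORG;print(v,im[v,325],(p@ey).round(4),(q@ey).round(4))
"
```

```text
pos [ 0.5025 -0.0514  0.0503] tray 0.0004 0.0013 toolx [ 0.0098 -0.0064 -0.9999] z yaw -0.0887 shift [ 0.0033 -0.0013 -0.0005] turn 0.0013 F [ 1.15 -1.35 -0.04] Ftray 1.27 -1.24 grip 0.2721 t 9.05 j7 -0.293
225 [67 64 63] 0.0334 0.0264
226 [67 64 64] 0.033 0.0259
227 [66 64 63] 0.0326 0.0254
228 [68 64 65] 0.0321 0.0249
229 [67 64 64] 0.0317 0.0244
230 [66 65 65] 0.0313 0.0238
231 [64 64 64] 0.0308 0.0233
232 [66 65 64] 0.0304 0.0228
233 [70 67 67] 0.0299 0.0223
234 [113 112 114] 0.0295 0.0217
235 [126 126 129] 0.029 0.0212
236 [124 124 126] 0.0286 0.0207
237 [124 125 127] 0.0281 0.0201
238 [123 123 126] 0.0277 0.0196
239 [124 124 127] 0.0273 0.0191
240 [124 125 127] 0.0268 0.0186
241 [124 124 127] 0.0264 0.018
242 [123 124 126] 0.0259 0.0175
243 [124 124 126] 0.0255 0.017
244 [124 124 127] 0.025 0.0164
245 [124 124 126] 0.0246 0.0159
246 [125 125 127] 0.0241 0.0153
247 [124 125 127] 0.0237 0.0148
248 [124 124 127] 0.0232 0.0143
249 [124 124 126] 0.0227 0.0137
250 [125 125 127] 0.0223 0.0132
251 [138 139 141] 0.0218 0.0127
252 [137 138 140] 0.0214 0.0121
253 [137 138 138] 0.0209 0.01
[... 295 characters left out ...]
7 138 139] 0.0163 0.0061
264 [133 134 135] 0.0158 0.0055
265 [137 137 139] 0.0154 0.005
266 [137 137 139] 0.0149 0.0044
267 [137 137 140] 0.0144 0.0039
268 [137 136 139] 0.014 0.0033
269 [137 137 139] 0.0135 0.0028
270 [136 136 138] 0.013 0.0022
271 [138 137 139] 0.0126 0.0016
272 [137 137 139] 0.0121 0.0011
273 [ 90 104 125] 0.0116 0.0005
274 [ 47  77 112] 0.0111 -0.0
275 [ 51  80 114] 0.0107 -0.0006
276 [ 52  80 114] 0.0102 -0.0012
277 [ 54  81 114] 0.0097 -0.0017
278 [ 53  80 114] 0.0092 -0.0023
279 [ 54  81 115] 0.0088 -0.0029
280 [ 53  81 114] 0.0083 -0.0034
281 [ 54  81 115] 0.0078 -0.004
282 [ 51  79 113] 0.0073 -0.0046
283 [ 55  82 115] 0.0069 -0.0051
284 [ 53  81 115] 0.0064 -0.0057
```

Emit:
{"name": "play_rows", "arguments": {
  "increments": "0.0001 0 0.005 0.001; 0.0001 0 0.006 0; 0.0001 0 0.006 0",
  "squeeze": 50,
  "hand": 1
}}

```text
clock: 9.4
position: [0.5201, -0.0525, 0.0503]
ee_rot: [0.029, 0.703, -0.034, 0.71]
ft_force: [-0.9, 1.1, 3.5]
grip_width: 0.267
```

```bash
python3 -c "
from h import *
to(.08,0.0013,.047,-.09);print(get_obs()['torque'])"
```

```text
pos [ 0.5201 -0.0525  0.0503] tray 0.0181 0.0018 toolx [ 0.0092 -0.0066 -0.9999] z yaw -0.089 shift [ 0.0039 -0.0006  0.0619] turn 0.001 F [-0.85  1.11  3.48] Ftray -0.95 1.03 grip 0.267 t 9.4 j7 -0.304
[0.0332276  0.36021449 0.04532737]
```

Emit:
{"name": "play_rows", "arguments": {
  "increments": "-0.0001 -0.0004 0.005 0; 0 0 0.005 0; 0 0 0.004 0"
}}

```text
clock: 9.7
position: [0.5359, -0.0542, 0.0503]
ee_rot: [0.029, 0.703, -0.033, 0.71]
ft_force: [-2.1, -0.0, 2.2]
grip_width: 0.264
```

```bash
python3 -c "
from h import *
to(.08,0.0013,.047,-.09);print(get_obs()['torque'])"
```

```text
pos [ 0.5359 -0.0542  0.0503] tray 0.0339 0.0015 toolx [ 0.0091 -0.0061 -0.9999] z yaw -0.0891 shift [ 0.0037 -0.0003  0.0461] turn 0.0009 F [-2.13 -0.02  2.16] Ftray -2.12 -0.21 grip 0.2636 t 9.7 j7 -0.309
[0.03227814 0.34925966 0.04512995]
```

Emit:
{"name": "play_rows", "arguments": {
  "increments": "0 0 0.004 0; 0 0 0.004 0; 0 0 0.004 0"
}}

```text
clock: 10.0
position: [0.548, -0.0561, 0.0502]
ee_rot: [0.029, 0.704, -0.034, 0.709]
ft_force: [-3.3, -3.6, 4.7]
grip_width: 0.265
```

```bash
python3 -c "
from h import *
to(.08,0.0013,.047,-.09);print(get_obs()['torque'])"
```

```text
pos [ 0.548  -0.0561  0.0502] tray 0.0462 0.0007 toolx [ 0.0068 -0.0071 -1.    ] z yaw -0.0896 shift [0.0035 0.0006 0.0338] turn 0.0004 F [-3.27 -3.57  4.73] Ftray -2.94 -3.85 grip 0.2645 t 10.0 j7 -0.313
[-0.65911447  0.96251948 -0.02766273]
```

Emit:
{"name": "play_rows", "arguments": {
  "increments": "-0.0002 0 0.004 0; 0 0 0.003 0; 0 0 0.003 0"
}}

```text
clock: 10.3
position: [0.5582, -0.0572, 0.0502]
ee_rot: [0.029, 0.704, -0.034, 0.708]
ft_force: [-2.6, -0.6, 3.4]
grip_width: 0.261
```

```bash
python3 -c "
from h import *
to(.08,0.0013,.047,-.09);print(get_obs()['torque'])"
```

```text
pos [ 0.5582 -0.0572  0.0502] tray 0.0564 0.0006 toolx [ 0.0053 -0.0071 -1.    ] z yaw -0.0898 shift [0.0034 0.0007 0.0236] turn 0.0002 F [-2.61 -0.63  3.41] Ftray -2.54 -0.86 grip 0.2611 t 10.3 j7 -0.316
[-0.05554172  0.64223215  0.03335486]
```

Emit:
{"name": "play_rows", "arguments": {
  "increments": "-0.0002 0 0.003 0; 0 0 0.002 0; 0 0 0.002 0"
}}

```text
clock: 10.6
position: [0.5658, -0.0578, 0.0502]
ee_rot: [0.029, 0.704, -0.034, 0.708]
ft_force: [-2.4, -0.6, 2.5]
grip_width: 0.26
```

```bash
python3 -c "
from h import *
to(.08,0.0013,.047,-.09);print(get_obs()['torque'])
c=camera('top');cv2.imwrite('pics/t8.png',cv2.resize(c['img'][215:395,300:480],None,fx=3.3,fy=3.3,interpolation=cv2.INTER_CUBIC))
c=camera('wrist');cv2.imwrite('pics/w8.png',c['img'])"
```

```text
pos [ 0.5658 -0.0578  0.0502] tray 0.064 0.0006 toolx [ 0.005  -0.0071 -1.    ] z yaw -0.0896 shift [0.0033 0.0007 0.016 ] turn 0.0004 F [-2.39 -0.59  2.47] Ftray -2.33 -0.81 grip 0.2605 t 10.6 j7 -0.317
[-0.06288279  0.60631122  0.02769849]
```

View pics/w8.png

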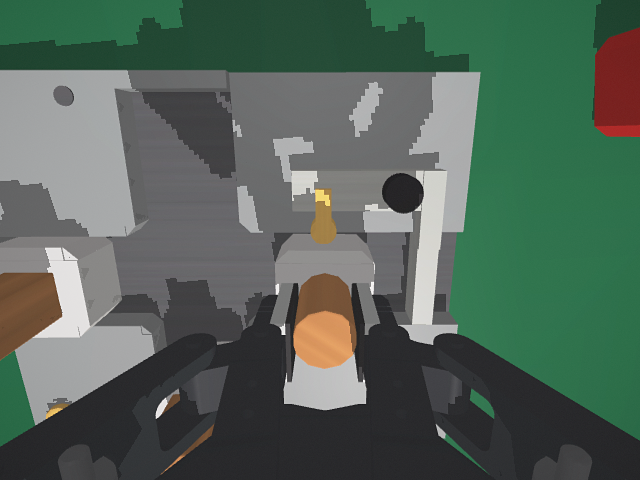

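Emit:
{"name": "play_rows", "arguments": {
  "increments": "0 0 0.003 0; 0 0 0.003 0; 0 0 0.003 0"
}}

```text
clock: 11.0
position: [0.5751, -0.0587, 0.0503]
ee_rot: [0.029, 0.704, -0.034, 0.708]
ft_force: [-2.0, 0.6, 1.9]
grip_width: 0.265
```

```bash
python3 -c "
from h import *
to(.086,0.0013,.047,-.09);print(get_obs()['torque'])"
```

```text
pos [ 0.5751 -0.0587  0.0503] tray 0.0733 0.0006 toolx [ 0.0051 -0.0072 -1.    ] z yaw -0.0895 shift [0.0033 0.0007 0.0126] turn 0.0005 F [-1.96  0.55  1.94] Ftray -2.0 0.38 grip 0.2651 t 11.0 j7 -0.319
[0.04288896 0.58114886 0.06067268]
```

Emit:
{"name": "play_rows", "arguments": {
  "increments": "0 0 0.002 0; 0 0 0.002 0; 0 0 0.002 0"
}}

```text
clock: 11.3
position: [0.5818, -0.0593, 0.0503]
ee_rot: [0.029, 0.704, -0.034, 0.708]
ft_force: [-0.6, -0.2, 1.4]
grip_width: 0.265
```

```bash
python3 -c "
from h import *
to(.086,0.0013,.047,-.09);print(get_obs()['torque'])
c=camera('wrist');cv2.imwrite('pics/w9.png',c['img'][150:400,200:500])"
```

```text
pos [ 0.5818 -0.0593  0.0503] tray 0.0801 0.0006 toolx [ 0.0052 -0.0071 -1.    ] z yaw -0.0894 shift [0.0033 0.0007 0.0059] turn 0.0006 F [-0.62 -0.24  1.41] Ftray -0.59 -0.29 grip 0.2653 t 11.3 j7 -0.319
[-0.01324936  0.39303738  0.16895476]
```

View pics/w9.png

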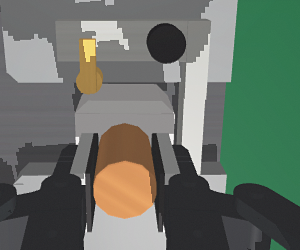

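Emit:
{"name": "play_rows", "arguments": {
  "increments": "0 0 0.0015 0; 0 0 0.001 0"
}}

```text
clock: 11.55
position: [0.5855, -0.0596, 0.0504]
ee_rot: [0.029, 0.704, -0.034, 0.709]
ft_force: [1.4, -1.1, -1.2]
grip_width: 0.258
```

Emit:
{"name": "play_rows", "arguments": {
  "increments": "0 0 0.001 0"
}}

```text
clock: 11.65
position: [0.5868, -0.0596, 0.0503]
ee_rot: [0.029, 0.704, -0.034, 0.709]
ft_force: [-0.6, -0.3, 0.0]
grip_width: 0.261
```

Emit:
{"name": "play_rows", "arguments": {
  "increments": "0 0 0.001 0"
}}

```text
clock: 11.75
position: [0.5875, -0.0596, 0.0503]
ee_rot: [0.029, 0.704, -0.034, 0.709]
ft_force: [-4.6, -1.0, 4.4]
grip_width: 0.262
```

Emit:
{"name": "play_rows", "arguments": {
  "increments": "0 0 0.0015 0"
}}

```text
clock: 11.85
position: [0.5877, -0.0597, 0.0502]
ee_rot: [0.029, 0.705, -0.034, 0.708]
ft_force: [-11.8, 0.2, 11.1]
grip_width: 0.267
```

Emit:
{"name": "play_rows", "arguments": {
  "increments": "0 0 0.0015 0"
}}

```text
clock: 11.95
position: [0.5878, -0.0597, 0.0502]
ee_rot: [0.029, 0.706, -0.034, 0.707]
ft_force: [-9.6, 0.8, 10.4]
grip_width: 0.264
```

Emit:
{"name": "play_rows", "arguments": {
  "increments": "-0.0005 0 0.002 0; -0.0003 0 0.002 0"
}}

```text
clock: 12.15
position: [0.5881, -0.0597, 0.0504]
ee_rot: [0.029, 0.709, -0.034, 0.703]
ft_force: [-9.9, 0.6, 8.8]
grip_width: 0.263
```

```bash
python3 -c "
from h import *
to(.086,0.0013,.047,-.09)
c=camera('wrist');cv2.imwrite('pics/w10.png',cv2.resize(c['img'][150:400,200:500],None,fx=2.5,fy=2.5))"
```

```text
pos [ 0.5881 -0.0597  0.0504] tray 0.0864 0.0008 toolx [-0.0086 -0.0079 -0.9999] z yaw -0.0889 shift [ 0.0034  0.0005 -0.0004] turn 0.0011 F [-9.91  0.58  8.78] Ftray -9.92 -0.31 grip 0.2628 t 12.15 j7 -0.32
```

View pics/w10.png

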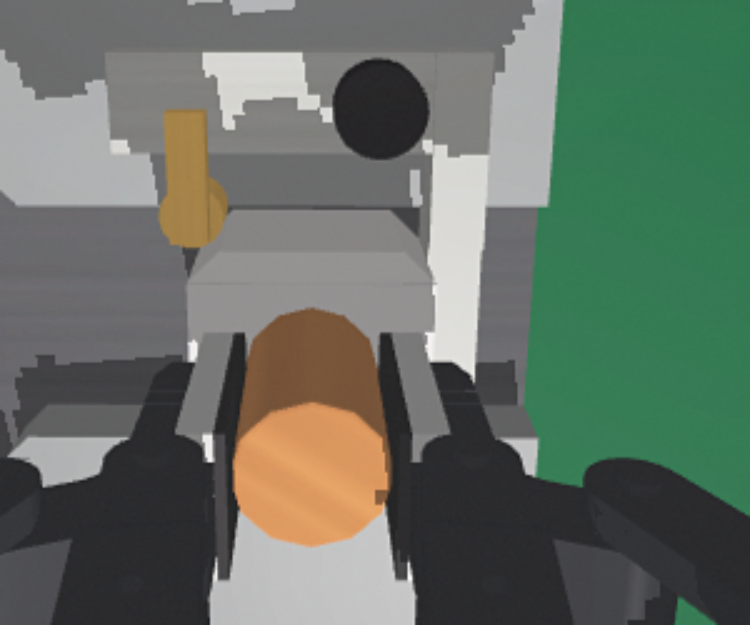

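Emit:
{"name": "play_rows", "arguments": {
  "increments": "-0.0005 0 0.0028 0"
}}

```text
clock: 12.3
position: [0.5883, -0.0598, 0.0505]
ee_rot: [0.028, 0.711, -0.035, 0.701]
ft_force: [-15.0, 0.9, 10.7]
grip_width: 0.265
```

Emit:
{"name": "play_rows", "arguments": {
  "increments": "-0.0005 0 0.003 0"
}}

```text
clock: 12.4
position: [0.5885, -0.0597, 0.0506]
ee_rot: [0.028, 0.714, -0.035, 0.699]
ft_force: [-15.5, 1.1, 12.4]
grip_width: 0.267
```

Emit:
{"name": "play_rows", "arguments": {
  "increments": "0 0 0.0003 0; 0 0 0.0003 0"
}}

```text
clock: 12.6
position: [0.5883, -0.0595, 0.0507]
ee_rot: [0.028, 0.715, -0.035, 0.698]
ft_force: [-1.7, 0.3, 0.8]
grip_width: 0.263
```

Emit:
{"name": "play_rows", "arguments": {
  "increments": "0 0 0 0; 0 0 0 0; 0 0 0 0; 0 0 0 0; 0 0 0 0",
  "hand": -1
}}

```text
clock: 13.1
position: [0.5895, -0.0595, 0.0508]
ee_rot: [0.028, 0.714, -0.035, 0.699]
ft_force: [1.0, -0.1, 0.1]
grip_width: 0.998
```

Emit:
{"name": "play_rows", "arguments": {
  "increments": "-0.02 0 0 0; -0.035 0 0 0; -0.04 0 0 0; -0.03 0 0 0; 0 0 0 0"
}}

```text
clock: 13.6
position: [0.5914, -0.0582, 0.1792]
ee_rot: [0.028, 0.715, -0.034, 0.698]
ft_force: [0.2, 0.0, -0.3]
grip_width: 1.003
```

```bash
python3 -c "
from h import *
to(.086,0,.047,-.09)
c=camera('wrist');cv2.imwrite('pics/w11.png',c['img'])
c=camera('top');cv2.imwrite('pics/t11.png',cv2.resize(c['img'][215:395,300:480],None,fx=3.3,fy=3.3,interpolation=cv2.INTER_CUBIC))"
```

```text
pos [ 0.5914 -0.0582  0.1792] tray 0.0895 0.0025 toolx [-0.0236 -0.0076 -0.9997] z yaw -0.0878 shift [ 0.1322 -0.0013 -0.0005] turn 0.0022 F [ 0.22  0.   -0.26] Ftray 0.22 0.02 grip 1.0026 t 13.6 j7 -0.253
```

View pics/w11.png

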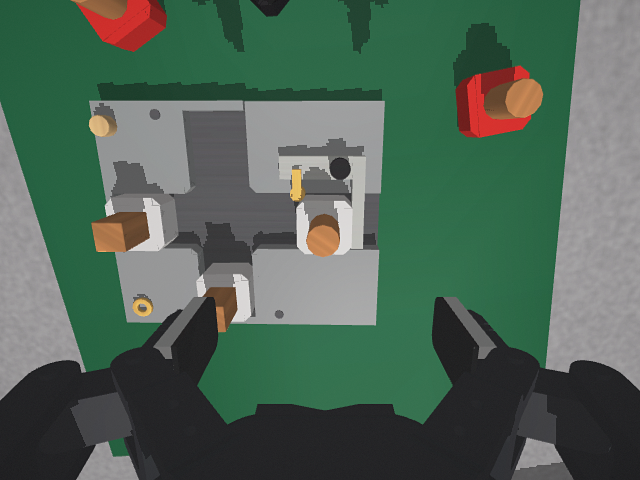

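View pics/t11.png

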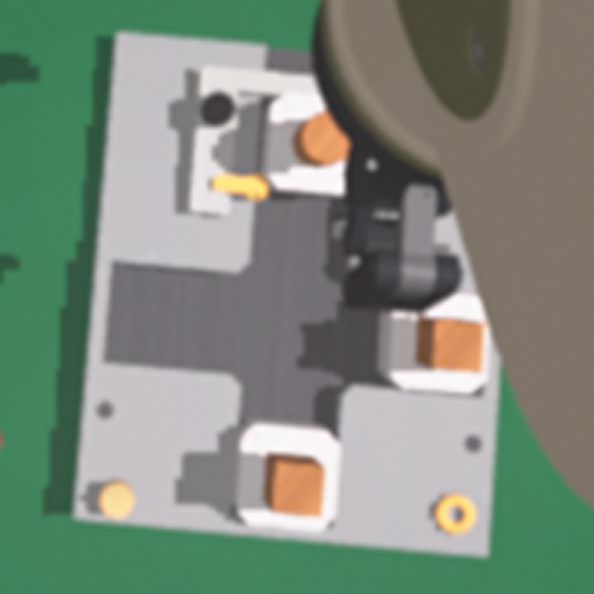

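```bash
python3 -c "
from h import *
c=camera('scene');cv2.imwrite('pics/s12.png',cv2.resize(c['img'][170:380,130:360],None,fx=2.8,fy=2.8,interpolation=cv2.INTER_CUBIC))
c=camera('wrist');cv2.imwrite('pics/w12.png',cv2.resize(c['img'][140:270,270:400],None,fx=4.5,fy=4.5,interpolation=cv2.INTER_CUBIC))"
```

```text
(no output)
```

View pics/s12.png

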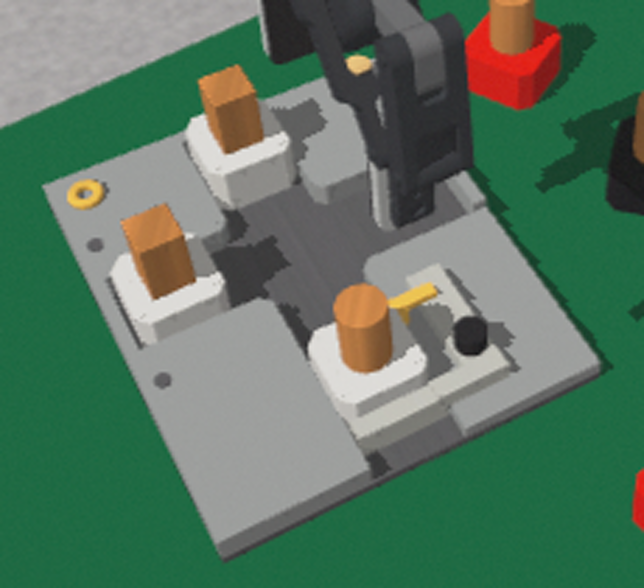

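View pics/w12.png

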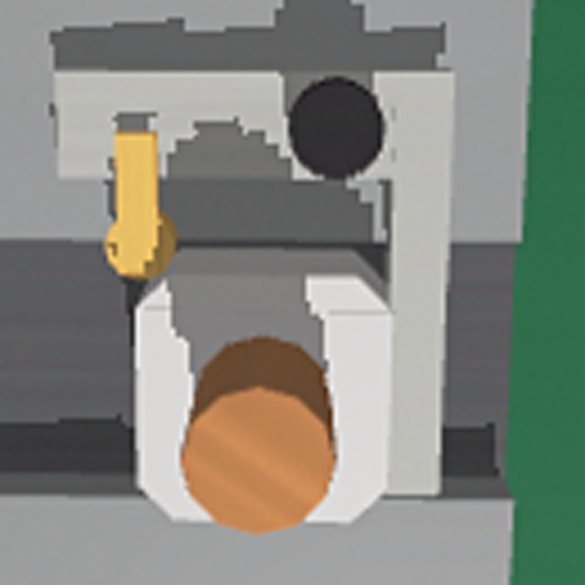

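```bash
python3 -c "
from h import *
print(workorder.hand_in())"
```

```text
the job is handed in; nothing more can be done
None
```

The round-sample holder is home in the seat, and I handed the job in at about 14 s on the robot's clock, well under the 61 s limit.

- **Square-sample holder from the crossing:** I gripped its sample and slid it to the end of the parking bay. It met the end wall with about 8 N.
- **Round-sample holder:** I slid it from the +y bay into the crossing, then along the seat past the roller to the stop. The stop was about 86 mm from the crossing.
- **Push on the stop:** The wrist read 12 N on first contact, 10 N after that, and 15 to 15.5 N in the last two pushes. I put the last two at about 13 N on the stop itself, because some of that reading was floor friction from up to 12 N of downward press. I did not measure the stop force directly.

**Last checks:**
- After letting go and raising the gripper, the wrist, top and scene pictures show the round holder against the stop bar. The roller is back in its free position behind it.
- The square holder is at the end of the parking bay, and the other square holder is still in its own bay.
- The robot touched nothing, and the wrist force was near 0 N.

**Not ideal:** at the end of the parking slide the tool pulled upward with about 3 N, roughly the holder's weight, and the tool's height rose about 1 mm. The pictures don't show whether the holder briefly left the floor then. No check failed.

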